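Wedge the sprung gate open and slide the carton out

TASK

Open the sprung gate of the carton stop: turn its winged peg anticlockwise as far as it goes while pressing it firmly down into its tapered hole, so that the gate stays wide open by itself when you let go. Then slide the small carton along the table, upright and without lifting it, straight out through the open mouth until all of it is in front of the line of the shut gate, and leave it standing there with the gate still wedged open. Leave the other things on the table alone.

Things in the scene. Friction and masses are not known exactly. Their poses are not given: they have to be found in the camera images.
- jig: Carton stop fixed to the table: a bay of low aluminium rails, 18 mm high, without floor. Side rails (10 mm thick, 58 mm between them) run from x = -35 to +50 mm, the back rail from x = +38 to +50 mm. Origin: table level, bay centre. x points to the back of the bay, the mouth opens to -x, z up. The shut gate crosses the mouth along y at x = -50 mm and is 12 mm thick (tip 20 mm).
- post (a point): Centre of the top of the grey round post that holds the peg, 54 mm above the table, at x = -50, y = -90 mm of the jig. Post 52 mm diameter (64 mm at its foot), on a 70x70x8 mm plate. Axes as the jig's.
- head (a point): Centre of the peg's winged head on the post's axis: a black bar 70 mm long (this point's y axis, also the direction of the gate arm), 13 mm wide (x axis), 24 mm high, free below its wings; to be grasped across its 13 mm. Centre 104 mm above the table with the peg out, 94 mm fully home. Head, peg and gate arm are one piece: they turn and sink together.
- gate_tip (a point): Middle of the rubber tip of the gate arm, 118 mm from the peg's axis. The arm leaves the peg 72 mm above the table (8 mm thick), steps down 37 mm out and runs on as a dark steel bar, 12 mm wide, 14 mm high, its middle 41 mm above the table (all 10 mm lower with the peg home).
- gate (a joint): Turn of peg and gate, rad: 0 = shut (arm along jig +y, across the mouth), grows anticlockwise from above, 1.45 = stop, wide open (arm towards jig -x; the carton's way is clear above about 1.1). A spring drives it shut with 0.02 to 0.04 N m. With the peg out it swings shut in 2 s when let go; with the peg wedged in it stays, and turning it takes up to about 0.25 N m.
- peg (a joint): How far the tapered peg is pressed down, m: 0 = out, 0.010 = fully home at a stop. Pressing takes a downward force that grows to about 18 N just before the stop, less while it is being turned. It holds the gate open from about 0.004 on, best pressed fully home; it springs back up to 1.5 mm and the gate 0.05 rad when let go.
- carton_mid (a point): Centre of the small carton in the bay: 51 mm wide (x axis of this point, across the bay), 60 mm long (y axis, along the bay), 70 mm high, about 0.1 kg; this point is 35 mm above its underside. It stands on the table; its upper 50 mm are clear of the rails, so closed fingers can go down behind it over the back rail, or take it across its 51 mm.
- tape_measure: Bystander, leave alone: yellow tape measure, 43x80x62 mm, to the left of the jig. Origin: centre of its underside.
- box_cutter: Bystander, leave alone: red box cutter, 26x163x22 mm, near the front edge. Origin: centre of its underside.
- stapler: Bystander, leave alone: blue stapler, 36x151x49 mm, on the left. Origin: centre of its underside.
- tape_clear: Bystander, leave alone: roll of pale tape lying flat, 108 mm across, 48 mm high, on the left. Origin: centre of its underside.
- spray_bottle: Bystander, leave alone: white spray bottle with a red head, 203 mm high, far on the left. Origin: centre of its underside.
- label_roll: Bystander, leave alone: white label roll standing on its end, 90 mm across, 60 mm high, behind the jig. Origin: centre of its underside.
- tall_carton: Bystander, leave alone: slim small carton, 46x50x85 mm, behind the jig. Origin: centre of its underside.
- carton: The same small carton; origin at the centre of its underside, axes as carton_mid.
Not all that is in view belongs to the job. There is more than one size of the carton; the job needs the smaller.

How it is judged:
On the way:
1. the gate is turned wide open, the peg is pressed in, and it stays so with the robot off it (value of joint gate above 1.15 rad and value of joint peg above 0.002 m and contact force between gate and the arm below 0.3 N and contact force between gate and the fingers below 0.3 N and x of carton_mid in the frame of jig above -0.04 m), for 0.4 s.
At the end, for the whole second after the job is handed in: The gate stands open by itself at 1.15 rad or more with the peg pressed in at least 2 mm; the carton stands upright (within 0.1 rad) on the table, its centre 85 to 250 mm in front of the bay centre and within 60 mm of the bay's centre line; both are at rest (value of joint gate above 1.15 rad and value of joint peg above 0.002 m and velocity of joint gate between -0.05 and 0.05 rad/s and x of carton_mid in the frame of jig between -0.25 and -0.085 m and y of carton_mid in the frame of jig between -0.06 and 0.06 m and angle between carton_mid's own z axis and vertical below 0.1 rad and height (world z) of carton_mid between 0.025 and 0.045 m and linear speed of carton below 0.02 m/s); the robot touches nothing.
It fails at once if the carton is lifted off the table by more than 25 mm (height (world z) of carton_mid above 0.06 m).
It fails at once if the carton is tipped (angle between carton_mid's own z axis and vertical above 0.5 rad).
It fails at once if another thing on the table is pushed more than 30 mm out of place (distance of any of tape_measure, box_cutter, stapler, tape_clear, spray_bottle, label_roll, tall_carton from where it was at the start of the episode above 0.03 m).
It also fails if it takes over 54 s, if anything falls off the work surface, if the arm or the gripper's body presses on something with over 40 N, if the wrist force passes 120 N, or if a joint passes its speed limit or range.

ROBOT

A 7-joint arm with a two-finger parallel gripper is mounted at the origin on a cart in front of the work surface, level with it; the furniture and walls round the work are solid. World frame = base frame: x ahead of the robot, y to its left, z up, the work surface at z = 0. Lengths are in m, angles in rad, forces in N, time in s.
With the tool pointing down it reaches from about 0.4 to 0.875 m from the base axis. Payload 19.3 kg.
Tool frame: the origin (TCP) lies midway between the tips of the shut fingers; the grasp point (between the pads) lies 19 mm behind it; x points along the fingers, y is the direction in which the jaws open and shut, and the axes are right-handed (so a half turn about x gives the same grasp; the last joint's range is limited). The gripper opens to 85 mm and grips with 20 to 120 N. Pads are 22 mm wide; open, the fingers measure 114 mm over their backs; the gripper's body (76 mm by 85 mm) begins 54 mm behind the grasp point. The pads swing forward as they close: fully open they stand 13 mm farther back than shut.
Start: joints at [1.067, 0.521, -0.036, 1.599, 0.021, 1.021, -0.113], TCP at [0.263, -0.567, 0.231] pointing down, gripper open.
Joint ranges: [-2.91, 2.91], [-0.3, 2.13], [-1.5, 1.42], [0.17, 2.43], [-1.26, 4.41], [0.16, 1.93], [-2.52, 2.52]. Speed limits (rad/s): [1.89, 1.89, 2.39, 2.39, 3.01, 3.01, 3.01].

INTERFACE

Orientations are given as [roll, pitch, yaw] about the fixed x, y, z axes, in that order (R = Rz(yaw) Ry(pitch) Rx(roll)).
In Python, from workcell import telemetry, vision, workorder gives the robot as it stands. The module is installed in compiled form; this text tells all that it offers.
- The arm moves only by the tool play_rows, never from a script. Its argument "deltas" is a list of rows, each a list of 7 numbers: the shift along the world's x, y, z in mm, then the turn, a rotation vector about the world's x, y, z in degrees, then the finger opening in mm, from 0 to 85.4. In form: [[x, y, z, wx, wy, wz, jaw], ...]. A call has 1 to 8 rows; each row shifts and turns the commanded pose from where the row before left it; what a row does not reach is not made up. A row lasts 1/8 s, in which the tool goes at most 62.5 mm and 10.7 degrees, less where a joint would pass 70% of its speed; a pose out of reach is approached as far as the arm can. A call with a gripper value outside its range is refused whole. The fingers move at their own pace and stop on an object; "grip_force" is the grip in N (left out, the last holds). Time passes only in rows, so rows that do not move let the fingers close. It gives the time, the measured TCP pose, the force and the opening at its end, in the units of the state.
- telemetry.observe(): the state, without advancing time (a new reading comes with each control period).
- vision.grab_frame(name): name is "scene" or "top" or "wrist"; returns the picture (480x640x3 uint8, red, green, blue); there is no depth.
- vision.camera_info(name): a dict with "mtx" (3x3 intrinsics, pixels), "rvec" (rotation vector, rad) and "tvec" (3), from world to camera coordinates, as OpenCV has them. Camera axes: x right, y down, z forward; pixel columns grow to the right and rows downward; lengths in m; the calibration is good to about 2 mm. A picture is of the moment at which its call begins: read the wrist's pose just before it. camera_info takes no time and is no camera call; for the wrist camera it gives the pose at the moment of the call.
- workorder.job_done(): hands the job in, once; it reports no verdict.
The state is a dict: "clock": time; "qpos": joint angles; "qd": joint speeds; "joint_efforts": joint torques, N m; "position": TCP position; "tool_rot": TCP orientation; "force": force on the tool from outside, world axes, zero at the start; "moment": the same for the moment, N m; "grip_width": finger opening in m.
Only numpy, scipy, OpenCV 4.12 (cv2) and the standard library are available. Lean on these libraries where they do the work, as an engineer would, in place of code of your own. Each camera call takes 0.05 s, during which the arm holds its last target. There are 200 camera calls.

## Working session

There is one attempt and no reset: what is moved stays moved. The work goes in short steps, Python scripts to look and compute and a tool call to move; the robot and the scene stay as the last step left them, time stands still between calls to the robot, and variables do not carry over. Pictures are saved under pics/ and viewed, about 8 in all and at most 12, crops included, and the job is handed in when it is done.

Besides the shell and the picture viewer there is one more tool, called by a JSON object that holds its "name" and its "arguments", one argument or row to a line. play_rows: Moves the arm, as the interface text tells. Its arguments: {"type":"object","properties":{"deltas":{"type":"array","items":{"type":"array","items":{"type":"number"}}},"grip_force":{"type":"number"}},"required":["deltas"]}

```bash
mkdir -p pics
cat > h.py <<'E'
import numpy as np, cv2
from workcell import telemetry, vision, workorder
def snap(n,f,crop=None,s=1):
    im=vision.grab_frame(n)[:,:,::-1]
    cv2.imwrite('pics/raw_'+f,im)
    if crop: x0,y0,x1,y1=crop; im=im[y0:y1,x0:x1]
    if s!=1: im=cv2.resize(im,None,fx=s,fy=s,interpolation=cv2.INTER_CUBIC)
    cv2.imwrite('pics/'+f,im)
def cam(n):
    c=vision.camera_info(n); return np.array(c['mtx']),np.array(c['rvec'],float).ravel(),np.array(c['tvec'],float).ravel()
def back(c,uv,z):
    K,r,t=c; R=cv2.Rodrigues(r)[0]; o=-R.T@t
    d=R.T@np.linalg.inv(K)@np.array([uv[0],uv[1],1.]); return o+d*(z-o[2])/d[2]
def proj(c,P):
    K,r,t=c; return cv2.projectPoints(np.array(P,float).reshape(-1,3),r,t,K,None)[0].reshape(-1,2)
E
python3 - <<'E'
from h import *
snap('top','top1.png'); snap('scene','scene1.png')
s=telemetry.observe(); print(s)
for n in('top','scene','wrist'):
    K,r,t=cam(n); print(n,K[0,0],-cv2.Rodrigues(r)[0].T@t)
E
```

```text
{'clock': 0.1, 'qpos': array([ 1.06680676,  0.52195911, -0.03632331,  1.59995064,  0.02122241,
        1.02114214, -0.11283726]), 'qd': array([ 0.00075805,  0.0005943 ,  0.0006494 , -0.0010465 ,  0.00052268,
        0.00118521, -0.00024048]), 'joint_efforts': array([ 4.97225759e-03, -9.28477335e+01,  1.98421352e+00, -3.70530868e+01,
        1.80594076e-02,  5.36174062e-03,  2.18850278e-05]), 'position': array([ 0.26252153, -0.56684273,  0.23078055]), 'tool_rot': array([-1.47927225,  1.56972265,  2.09606986]), 'force': array([0.27868156, 0.46440359, 0.8954925 ]), 'moment': array([-0.02775628, -0.03227576,  0.03588726]), 'grip_width': 0.0853746039103867}
top 495.6992914097186 [0.38392416 0.1214785  1.23475054]
scene 603.4526927026859 [-0.57858473  0.82198326  0.92797782]
wrist 357.5628100229091 [ 0.32871051 -0.53526792  0.37302963]
```

View pics/top1.png

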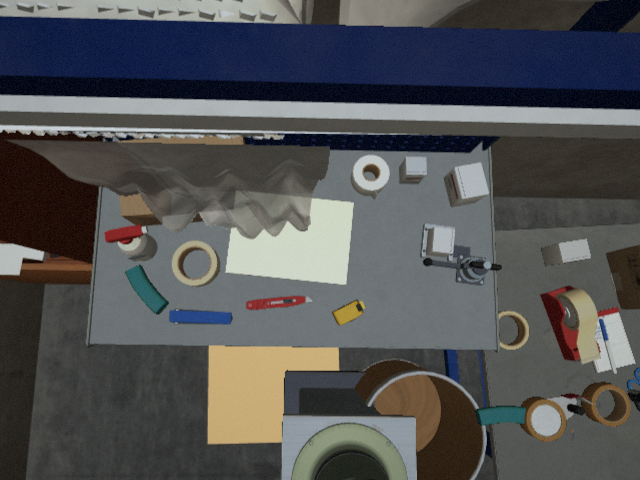

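View pics/scene1.png

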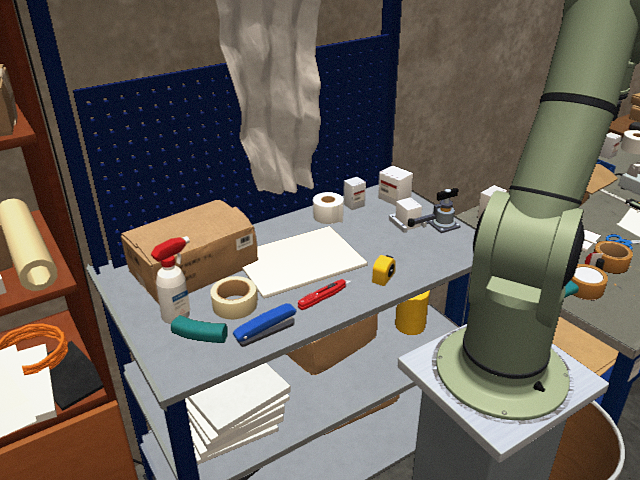

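The jig and carton are at top px (438,241), the post and head at about (475,268), and the gate tip at about (428,262). I'll enlarge that area.

Run:
```python
from h import *
im=cv2.imread('pics/raw_top1.png')[210:300,405:515]
cv2.imwrite('pics/c1.png',cv2.resize(im,None,fx=7,fy=6.5,interpolation=cv2.INTER_CUBIC) if 0 else cv2.resize(im,None,fx=6.6,fy=6.6,interpolation=cv2.INTER_CUBIC))
c=cam('top')
for n,uv,z in [('carton',(440,240),.07),('post',(472,269),.06),('tip',(428,262),.048)]: print(n,back(c,uv,z))
```

```text
carton [ 0.57005262 -0.21221622  0.07      ]
post [ 0.50279601 -0.29015562  0.06      ]
tip [ 0.51918267 -0.1878827   0.048     ]
```

View pics/c1.png

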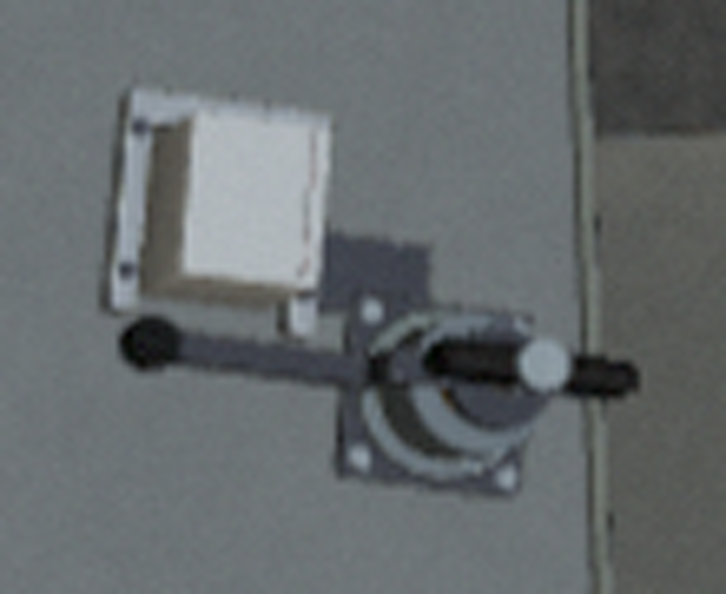

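Run:
```python
from h import *
from scipy.optimize import least_squares
c=cam('top')
obs=[((.05,.039,.018),(130,88)),((-.035,.039,.018),(110,308)),((-.035,-.039,.018),(316,335)),
((-.05,-.09,.116),(534,367)),((-.05,.028,.048),(150,343)),((-.05,-.125,.116),(638,378)),((-.05,-.055,.116),(430,353))]
P=np.array([o[0] for o in obs]);U=np.array([o[1] for o in obs])/6.6+[405,210]
def W(p,P):
    s,k=np.sin(p[2]),np.cos(p[2]); return np.c_[p[0]+k*P[:,0]-s*P[:,1],p[1]+s*P[:,0]+k*P[:,1],P[:,2]]
f=lambda p:(proj(c,W(p,P))-U).ravel()
r=least_squares(f,[.57,-.2,0],loss='soft_l1'); print(r.x,r.fun.reshape(-1,2).round(1))
print('head',W(r.x,np.array([[-.05,-.09,.1]])),'bay',r.x, 'carton top',back(c,(443.3,239.5),.07))
C=np.array([(192,110),(328,115),(310,290),(180,275)])/6.6+[405,210]
for u in C: print(back(c,u,.07))
w=cam('wrist'); s=telemetry.observe(); R=cv2.Rodrigues(w[1])[0]; print(R, -R.T@w[2]-s['position'])
```

```text
[ 0.56602287 -0.22116379 -0.12146597] [[-0.5 -0.1]
 [-0.8 -0.2]
 [-0.9  0.1]
 [ 0.7 -0. ]
 [ 0.  -0.2]
 [ 0.2  0.4]
 [ 1.3  0. ]]
head [[ 0.50548619 -0.3044423   0.1       ]] bay [ 0.56602287 -0.22116379 -0.12146597] carton top [ 0.57140711 -0.22018626  0.07      ]
[ 0.60220908 -0.1988291   0.07      ]
[ 0.60128666 -0.24855233  0.07      ]
[ 0.53695757 -0.23996931  0.07      ]
[ 0.54158742 -0.19294915  0.07      ]
[[ 4.19447964e-01 -9.07779147e-01 -6.51614425e-04]
 [-8.70516392e-01 -4.02433698e-01  2.83281361e-01]
 [-2.57419144e-01 -1.18254549e-01 -9.59036624e-01]] [0.06618898 0.03157481 0.14224908]
```

```bash
cat >> h.py <<'E'
from scipy.spatial.transform import Rotation as Ro
def jaw():
    s=telemetry.observe(); R=Ro.from_euler('xyz',s['tool_rot']).as_matrix(); return s,R
E
python3 - <<'E'
from h import *
s,R=jaw(); print(R.round(3),'jaw yaw',np.degrees(np.arctan2(R[1,1],R[0,1])), s['qpos'].round(3))
E
```

```text
[[-0.001  0.42  -0.907]
 [ 0.001 -0.907 -0.42 ]
 [-1.    -0.001  0.   ]] jaw yaw -65.1479897439848 [ 1.067  0.522 -0.036  1.6    0.021  1.021 -0.113]
```

{"name": "play_rows", "arguments": {
  "deltas": [
    [30, 33, 0, 0, 0, 7.3, 85],
    [30, 33, 0, 0, 0, 7.3, 85],
    [30, 33, 0, 0, 0, 7.3, 85],
    [31, 33, 0, 0, 0, 7.3, 85],
    [31, 33, 0, 0, 0, 7.3, 85],
    [31, 33, 0, 0, 0, 7.3, 85],
    [30, 33, 0, 0, 0, 7.3, 85],
    [30, 32, 0, 0, 0, 7.1, 85]
  ]
}}

```text
clock: 1.1
position: [0.5064, -0.3029, 0.2311]
tool_rot: [-1.924, 1.57, 2.672]
force: [0.6, -0.4, 0.2]
grip_width: 0.0852
```

{"name": "play_rows", "arguments": {
  "deltas": [
    [0, 0, 0, 0, 0, 0, 85],
    [0, 0, 0, 0, 0, 0, 85]
  ]
}}

```text
clock: 1.35
position: [0.5052, -0.3045, 0.231]
tool_rot: [-1.426, 1.57, -3.119]
force: [-0.1, -0.7, -0.5]
grip_width: 0.0852
```

Run:
```python
from h import *
s,R=jaw(); print(s['position'],'jaw yaw',np.degrees(np.arctan2(R[1,1],R[0,1])), s['qpos'].round(3),R[:,0])
w=cam('wrist'); np.savez('w1.npz',*w)
snap('wrist','w1.png')
print(proj(w,[[.5055,-.3044,.116]]))
```

```text
[ 0.50518855 -0.30450164  0.23097468] jaw yaw -7.004177126087698 [ 0.685  0.483 -0.344  1.683  0.187  1.008  0.155] [-8.12030120e-04 -1.86651341e-05 -9.99999670e-01]
[[320.38303973 236.21454243]]
```

View pics/w1.png

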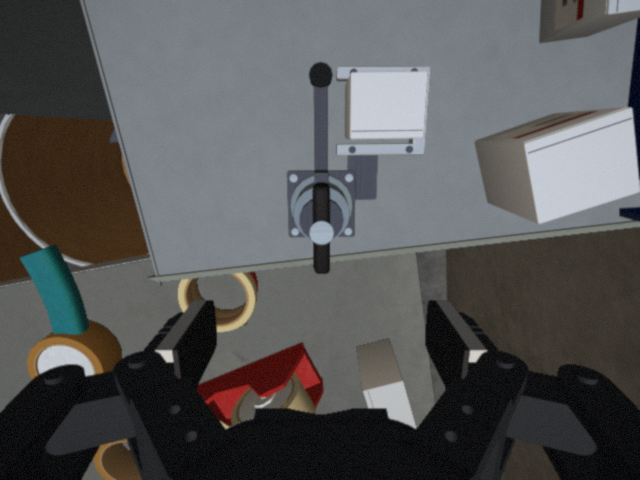

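Run:
```python
from h import *
d=np.load('w1.npz'); w=[d[k] for k in d.files]
for n,uv,z in [('e1',(321,184),.116),('e2',(321,272),.116),('plate',(321.5,204),.008),('tip',(320,75),.048),('c',(348,71),.07),('c',(424,71),.07),('c',(350,139),.07),('c',(424,139),.07),('rail bl',(431,67),.018),('rail br',(425,153),.018),('rail fl',(338,68),.018),('rail fr',(337,153),.018)]: print(n,back(w,uv,z).round(4))
```

```text
e1 [ 0.5107 -0.2658  0.116 ]
e2 [ 0.5024 -0.3329  0.116 ]
plate [ 0.5071 -0.3008  0.008 ]
tip [ 0.52   -0.1848  0.048 ]
c [ 0.5416 -0.1878  0.07  ]
c [ 0.6001 -0.195   0.07  ]
c [ 0.538  -0.2385  0.07  ]
c [ 0.598  -0.2459  0.07  ]
rail bl [ 0.6212 -0.1862  0.018 ]
rail br [ 0.6127 -0.2616  0.018 ]
rail fl [ 0.5374 -0.1767  0.018 ]
rail fr [ 0.5283 -0.2512  0.018 ]
```

{"name": "play_rows", "arguments": {
  "deltas": [
    [1, 3, -36, 0, 0, 0, 70],
    [0, 0, -40, 0, 0, 0, 60],
    [0, 0, -40, 0, 0, 0, 50],
    [0, 0, -30, 0, 0, 0, 40],
    [0, 0, 0, 0, 0, 0, 25],
    [0, 0, 0, 0, 0, 0, 8],
    [0, 0, 0, 0, 0, 0, 8],
    [0, 0, 0, 0, 0, 0, 8]
  ],
  "grip_force": 80
}}

```text
clock: 2.4
position: [0.5066, -0.3016, 0.0862]
tool_rot: [0.489, 1.57, -1.203]
force: [-4.5, 0.1, 0.6]
grip_width: 0.0115
```

{"name": "play_rows", "arguments": {
  "deltas": [
    [0, 0, 0, 0, 0, 0, 5],
    [0, 0, 0, 0, 0, 0, 5],
    [0, 0, 0, 0, 0, 0, 5]
  ]
}}

```text
clock: 2.78
position: [0.5066, -0.3014, 0.0854]
tool_rot: [0.177, 1.57, -1.515]
force: [-5.2, -2.8, 1.4]
grip_width: 0.0118
```

Gripped at about 12 mm, as expected. Turning the head now.

{"name": "play_rows", "arguments": {
  "deltas": [
    [0, 0, 0, 0, 0, 5, 5],
    [0, 0, 0, 0, 0, 6, 5],
    [0, 0, 0, 0, 0, 6, 5],
    [0, 0, 0, 0, 0, 6, 5],
    [0, 0, 0, 0, 0, 6, 5]
  ],
  "grip_force": 110
}}

```text
clock: 3.4
position: [0.5063, -0.3015, 0.0852]
tool_rot: [-1.636, 1.57, -2.819]
force: [-5.0, -2.6, 0.6]
grip_width: 0.0113
```

Run:
```python
from h import *
s,R=jaw(); print(s['position'],'jaw yaw',np.degrees(np.arctan2(R[1,1],R[0,1])), s['qpos'].round(3),s['force'],s['moment'],R[:,0].round(4))
```

```text
[ 0.50625548 -0.30145093  0.08522597] jaw yaw 22.21926384549463 [ 0.732  0.685 -0.428  1.792  0.395  0.751  0.484] [-4.9626423  -2.55743783  0.6418578 ] [-0.75274761  1.62356322 -0.11175438] [-8.e-04 -3.e-04 -1.e+00]
```

{"name": "play_rows", "arguments": {
  "deltas": [
    [-0.5, 0, 0, 0, 0, 7, 5],
    [0, 0, 0, 0, 0, 7, 5],
    [0, 0, 0, 0, 0, 7, 5],
    [0, 0, 0, 0, 0, 7, 5],
    [0, 0, 0, 0, 0, 7, 5],
    [0, 0, 0, 0, 0, 5, 5],
    [0, 0, 0, 0, 0, 0, 5]
  ]
}}

```text
clock: 4.28
position: [0.5057, -0.3017, 0.0852]
tool_rot: [-2.24, 1.57, -2.727]
force: [-5.7, -3.9, 1.9]
grip_width: 0.011
```

{"name": "play_rows", "arguments": {
  "deltas": [
    [0, 0, -2, 0, 0, 2, 5],
    [0, 0, -2, 0, 0, 2, 5],
    [0, 0, -2, 0, 0, 2, 5],
    [0, 0, -2, 0, 0, 2, 5],
    [0, 0, -1, 0, 0, 2, 5],
    [0, 0, 0, 0, 0, 2, 5]
  ]
}}

```text
clock: 5.03
position: [0.5057, -0.3017, 0.0764]
tool_rot: [-2.085, 1.57, -2.363]
force: [-6.8, -4.1, 4.8]
grip_width: 0.0115
```

Run:
```python
from h import *
s,R=jaw(); print(s['position'],'jaw yaw',np.degrees(np.arctan2(R[1,1],R[0,1])), s['qpos'].round(3),s['force'],s['moment'],R[:,0].round(4))
```

```text
[ 0.50574104 -0.30174328  0.07642268] jaw yaw 74.0712852432029 [ 0.875  0.746 -0.644  1.789  0.598  0.812  1.225] [-6.76861089 -4.0867634   4.80980059] [-1.18445029  1.80282223 -0.09776435] [-8.e-04 -8.e-04 -1.e+00]
```

{"name": "play_rows", "arguments": {
  "deltas": [
    [0, 0, -1, 0, 0, 1, 5],
    [0, 0, -1, 0, 0, 1, 5],
    [0, 0, -1, 0, 0, 0.5, 5],
    [0, 0, 0, 0, 0, 0, 5]
  ],
  "grip_force": 120
}}

```text
clock: 5.52
position: [0.5065, -0.3023, 0.0759]
tool_rot: [-1.096, 1.568, -1.332]
force: [-17.6, -1.2, 48.9]
grip_width: 0.0111
```

Run:
```python
from h import *
s,R=jaw(); print(s['position'],'jaw yaw',np.degrees(np.arctan2(R[1,1],R[0,1])), s['force'],s['moment'])
snap('top','top2.png',(405,210,515,300),6.6)
```

```text
[ 0.50654779 -0.30233123  0.07591494] jaw yaw 76.47990027538027 [-17.6281871   -1.16168126  48.9120283 ] [-0.15029513  4.59014188 -0.18424995]
```

View pics/top2.png

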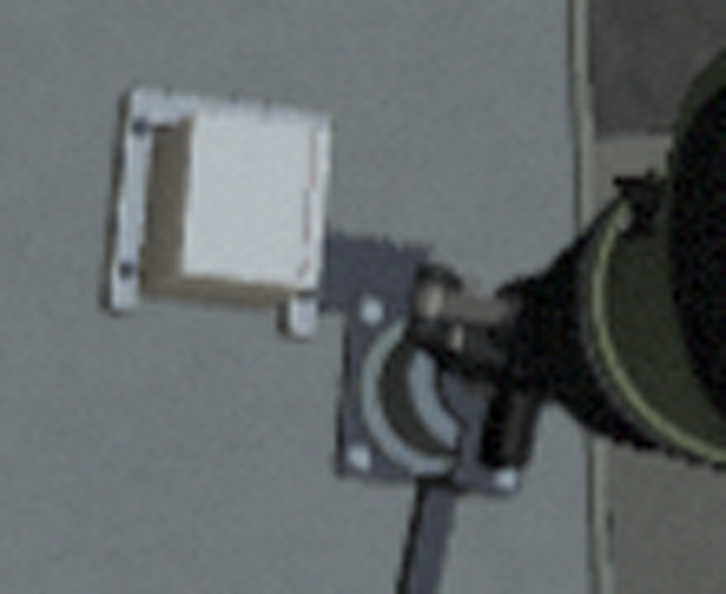

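The peg is fully home (hard stop at 49 N) and the arm is at the stop pointing to jig -x. I'll relax and release.

{"name": "play_rows", "arguments": {
  "deltas": [
    [0, 0, 1.5, 0, 0, -0.8, 5],
    [0, 0, 1, 0, 0, -0.7, 5],
    [0, 0, 0, 0, 0, 0, 20],
    [0, 0, 0, 0, 0, 0, 35],
    [0, 0, 0, 0, 0, 0, 40],
    [0, 0, 15, 0, 0, 0, 40],
    [0, 0, 40, 0, 0, 0, 40],
    [0, 0, 40, 0, 0, 0, 40]
  ]
}}

```text
clock: 6.58
position: [0.5063, -0.3008, 0.1728]
tool_rot: [0.884, 1.57, 0.624]
force: [0.3, -1.2, 0.8]
grip_width: 0.0401
```

{"name": "play_rows", "arguments": {
  "deltas": [
    [0, 0, 50, 0, 0, 0, 40],
    [0, 0, 20, 0, 0, 0, 75],
    [0, 0, 0, 0, 0, 0, 75],
    [0, 0, 0, 0, 0, 0, 75]
  ],
  "grip_force": 20
}}

```text
clock: 7.08
position: [0.5057, -0.301, 0.24]
tool_rot: [2.966, 1.57, 2.705]
force: [-0.3, 0.3, -0.7]
grip_width: 0.0749
```

Run:
```python
from h import *
s,R=jaw(); print(s['position'],'jaw yaw',np.degrees(np.arctan2(R[1,1],R[0,1])), s['force'],s['qpos'].round(2),s['grip_width'])
w=cam('wrist'); np.savez('w2.npz',*w); snap('wrist','w2.png')
```

```text
[ 0.50569978 -0.30098404  0.23999828] jaw yaw 75.05542317354887 [-0.2760122   0.25148324 -0.67735179] [ 0.96  0.55 -0.77  1.66  0.42  1.1   1.38] 0.07492604783258426
```

View pics/w2.png

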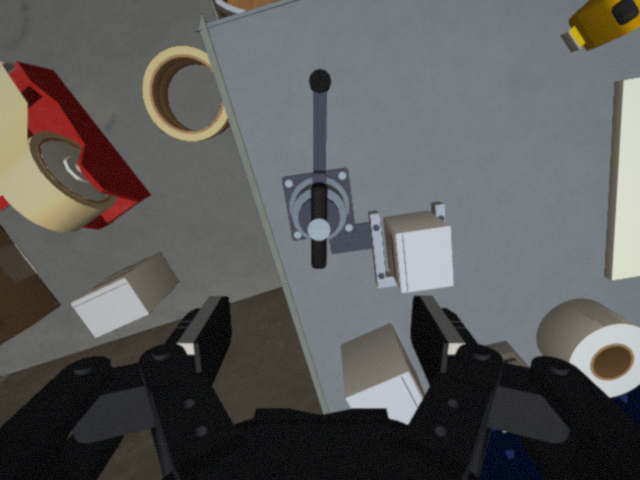

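{"name": "play_rows", "arguments": {
  "deltas": [
    [32, 42, 0, 0, 0, 4, 75],
    [32, 41, 0, 0, 0, 4, 75],
    [0, 0, -40, 0, 0, 0, 75],
    [0, 0, -50, 0, 0, 0, 75],
    [0, 0, -20, 0, 0, 0, 75],
    [0, 0, 0, 0, 0, 0, 75]
  ]
}}

```text
clock: 7.88
position: [0.5697, -0.2178, 0.1299]
tool_rot: [2.731, 1.569, 2.609]
force: [-0.1, 0.1, 0.4]
grip_width: 0.0754
```

Run:
```python
from h import *
s,R=jaw(); print(s['position'],'jaw yaw',np.degrees(np.arctan2(R[1,1],R[0,1])), s['force'],s['qpos'].round(2),s['grip_width'])
w=cam('wrist'); np.savez('w3.npz',*w); snap('wrist','w3.png')
```

```text
[ 0.56974974 -0.21781612  0.12994222] jaw yaw 83.0636160232928 [-0.10376169  0.09229616  0.4141941 ] [ 0.75  0.72 -0.73  1.7   0.57  0.95  1.25] 0.07537030129724806
```

View pics/w3.png

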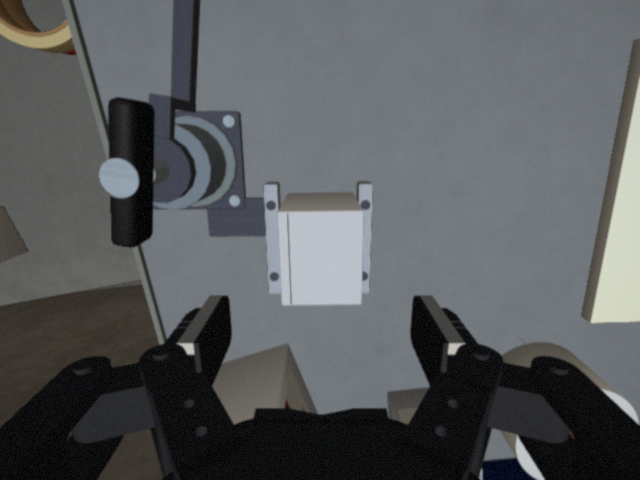

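{"name": "play_rows", "arguments": {
  "deltas": [
    [0, 0, -40, 0, 0, 0, 75],
    [0, 0, -35, 0, 0, 0, 75],
    [0, 0, -22, 0, 0, 0, 75],
    [0, 0, 0, 0, 0, 0, 65],
    [0, 0, 0, 0, 0, 0, 50],
    [0, 0, 0, 0, 0, 0, 47],
    [0, 0, 0, 0, 0, 0, 47]
  ],
  "grip_force": 20
}}

```text
clock: 8.8
position: [0.5711, -0.2183, 0.0354]
tool_rot: [-0.22, 1.568, -0.341]
force: [-0.2, 1.3, 8.2]
grip_width: 0.0496
```

{"name": "play_rows", "arguments": {
  "deltas": [
    [0, 0, 0, 0, 0, 0, 47],
    [0, 0, 0, 0, 0, 0, 47]
  ]
}}

```text
clock: 9.05
position: [0.5712, -0.2183, 0.0354]
tool_rot: [-0.185, 1.568, -0.306]
force: [-0.6, 0.7, 7.7]
grip_width: 0.0499
```

{"name": "play_rows", "arguments": {
  "deltas": [
    [0, 0, 2, 0, 0, 0, 47],
    [0, 0, 0, 0, 0, 0, 47],
    [-5, 0.6, 0, 0, 0, 0, 47],
    [-10, 1.2, 0, 0, 0, 0, 47],
    [0, 0, 0, 0, 0, 0, 47]
  ]
}}

```text
clock: 9.68
position: [0.5542, -0.2164, 0.0357]
tool_rot: [-2.852, 1.57, -2.973]
force: [-0.1, -0.2, -2.1]
grip_width: 0.0497
```

Run:
```python
from h import *
snap('scene','scene2.png',(340,160,500,280),5)
```

```text
(no output)
```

View pics/scene2.png

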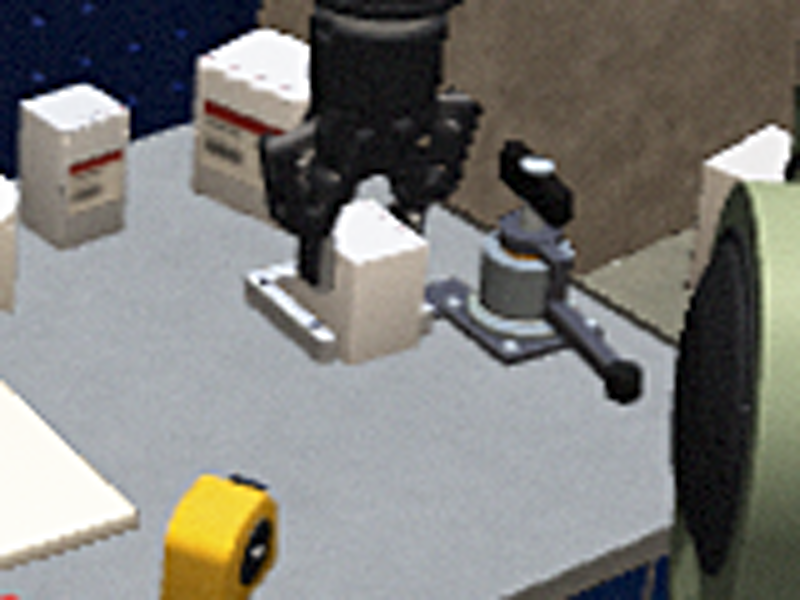

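{"name": "play_rows", "arguments": {
  "deltas": [
    [-10, 1.2, -0.5, 0, 0, 0, 47],
    [-15, 1.8, 0, 0, 0, 0, 47],
    [-16, 2, 0, 0, 0, 0, 47],
    [-16, 2, 0, 0, 0, 0, 47],
    [-16, 2, 0, 0, 0, 0, 47],
    [-16, 2, 0, 0, 0, 0, 47],
    [-15, 1.8, 0, 0, 0, 0, 47],
    [-10, 1.2, 0, 0, 0, 0, 47]
  ]
}}

```text
clock: 10.72
position: [0.4404, -0.2023, 0.0354]
tool_rot: [-0.928, 1.571, -1.049]
force: [0.1, -0.2, -0.3]
grip_width: 0.0498
```

{"name": "play_rows", "arguments": {
  "deltas": [
    [0, 0, 0, 0, 0, 0, 47],
    [0, 0, -0.5, 0, 0, 0, 47],
    [0, 0, 0, 0, 0, 0, 47]
  ]
}}

```text
clock: 11.1
position: [0.4408, -0.2024, 0.0352]
tool_rot: [-2.381, 1.57, -2.502]
force: [-9.0, 1.5, 21.5]
grip_width: 0.0502
```

{"name": "play_rows", "arguments": {
  "deltas": [
    [0, 0, 0.5, 0, 0, 0, 47],
    [0, 0, 0, 0, 0, 0, 53],
    [0, 0, 0, 0, 0, 0, 60],
    [0, 0, 0, 0, 0, 0, 68],
    [0, 0, 0, 0, 0, 0, 70],
    [0, 0, 15, 0, 0, 0, 70],
    [0, 0, 35, 0, 0, 0, 70],
    [0, 0, 50, 0, 0, 0, 70]
  ]
}}

```text
clock: 12.1
position: [0.4407, -0.2018, 0.1367]
tool_rot: [2.554, 1.569, 2.434]
force: [1.2, -1.5, 1.7]
grip_width: 0.0701
```

{"name": "play_rows", "arguments": {
  "deltas": [
    [0, 0, 50, 0, 0, 0, 70],
    [0, 0, 30, 0, 0, 0, 70],
    [0, 0, 0, 0, 0, 0, 70],
    [0, 0, 0, 0, 0, 0, 70]
  ]
}}

```text
clock: 12.6
position: [0.4408, -0.2023, 0.2153]
tool_rot: [-2.616, 1.57, -2.738]
force: [0.1, 0.0, -0.2]
grip_width: 0.0697
```

Run:
```python
from h import *
s,R=jaw(); print(s['position'],s['force'],s['grip_width'])
snap('scene','scene3.png',(300,150,500,300),4)
w=cam('wrist'); np.savez('w4.npz',*w); snap('wrist','w4.png')
```

```text
[ 0.44076486 -0.20228822  0.21527408] [ 0.10462131  0.0482495  -0.15467326] 0.06971273900068038
```

View pics/scene3.png

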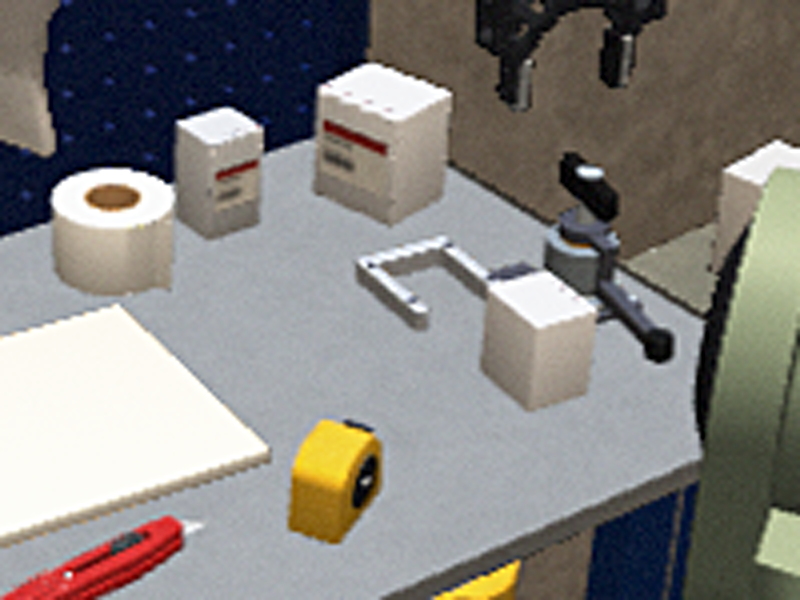

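View pics/w4.png

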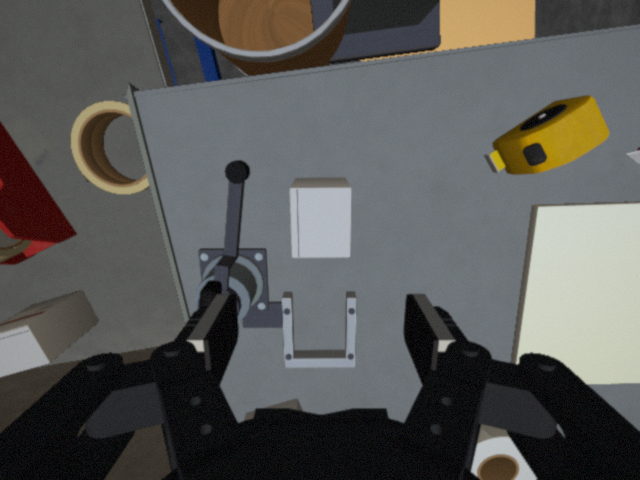

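Run:
```python
from h import *
d=np.load('w4.npz'); w=[d[k] for k in d.files]
c=np.mean([back(w,u,.07) for u in [(291,187),(350,187),(290,257),(351,257)]],0); t=back(w,(237,172),.038)
k,s=np.cos(-.1215),np.sin(-.1215); J=np.array([.566,-.2212])
f=lambda p:np.array([[k,s],[-s,k]])@(p[:2]-J)
print('carton in jig',f(c),'tip',f(t)); v=f(t)-[-.05,-.09]; print('gate',np.arctan2(-v[0],v[1]))
workorder.job_done()
```

```text
carton in jig [-0.1276543  0.0050384] tip [-0.16607166 -0.06854534]
gate 1.3880194584695797
the job is handed in; nothing more can be done
```

The job is done and handed in at about 12.7 s of the 54 s allowed. The gate is wedged open and the carton stands in front of it. No verdict was reported.

**Gate:** I gripped the peg's head across its 13 mm and turned it anticlockwise to the stop. I pressed the peg down until it met a hard stop at about 49 N, roughly 9 mm down. After I let go, the gate stayed open; the last wrist picture puts it at about 1.39 rad, against the 1.15 rad needed. I did not measure the peg's depth again after letting go.

**Carton:** I took it across its 51 mm and slid it straight out through the mouth. The last pictures show it upright, its centre about 128 mm in front of the bay centre and 5 mm off the centre line. In the last pictures the gripper is well above it, touching nothing, and none of the other things in view look disturbed.

**Odd readings:**
- The vertical force reached about 8 N when I gripped the carton and about 21 N when I lowered the tool 0.5 mm before letting go. I relieved both.
- At the start of the slide the force read about -2 N, so the carton may have been held slightly. It stayed nowhere near the 25 mm lift limit, as the tool height varied by about 0.5 mm.

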